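# Hang the splash door back on the tray tower

### The arm

A 6-joint arm with a two-finger parallel gripper is mounted at the origin on the work surface. World frame = base frame: x ahead of the robot, y to its left, z up, the work surface at z = 0. Lengths are in m, angles in rad, forces in N, time in s.
With the tool pointing down it reaches from about 0.35 to 1 m from the base axis. Payload 7.1 kg.
Tool frame: the origin (TCP) lies between the finger pads; the fingertips stand 22 mm ahead of it and the grasp point (between the pads) lies 3 mm ahead of it; x points along the fingers, y is the direction in which the jaws open and shut, and the axes are right-handed (so a half turn about x gives the same grasp; the last joint's range is limited). The gripper opens to 85 mm and grips with 20 to 120 N. Pads are 22 mm wide; open, the fingers measure 114 mm over their backs; the gripper's body (76 mm by 85 mm) begins 54 mm behind the grasp point. The pads swing forward as they close: fully open they stand 13 mm farther back than shut.
Start: joints at [-0.019, 0.423, 1.63, -0, 1.089, -0.019], TCP at [0.625, 0, 0.253] pointing down, gripper open.
Joint ranges: [-3, 3], [-0.9, 2.11], [0.09, 2.58], [-1.31, 4.45], [0.11, 2.69], [-2.54, 2.54]. Speed limits (rad/s): [2.39, 2.39, 3.01, 3.14, 3.14, 3.14].

### API

Orientations are given as a rotation vector (axis times angle).
In Python, from rig import manip gives the robot as it stands. The module is installed in compiled form; this text tells all that it offers. Calls block until the motion is done:
- manip.move_to(position, orientation): joint-space move of the TCP to a pose.
- manip.servo_line(position, orientation=None, rate=0.15): straight line of the TCP; orientation=None keeps the orientation; rate is the mean speed in m/s.
- manip.set_joints(angles): joint-space move.
- manip.command_gripper(opening, f_grip=None): finger opening in m; f_grip is the grip in N (None keeps the last); returns when the fingers have stopped.
- manip.hold(seconds).
- manip.solve_ik(position, orientation): joint angles nearest the present ones, or None.
- manip.camera(name): name is "scene" or "side" or "wrist"; returns a dict with "image" (420x560x3 uint8, red, green, blue), "fx", "fy", "cx", "cy" (pixels), "k1" (the pictures are not rectified: a ray, as slopes to the right and down, at radius r is drawn at 1 + k1 r^2 times it, then the intrinsics apply), "cam_to_world" (4x4, takes a point from camera to world coordinates); the wrist camera has in their place "mount" (4x4, takes a point from camera to tool coordinates, whose origin is the TCP and whose axes are the tool frame's). Camera axes: x right, y down, z forward; pixel columns grow to the right and rows downward; lengths in m; the calibration is good to about 2 mm. A picture is of the moment at which its call begins: read the wrist's pose just before it. There is no depth.
A pose or a line that the arm cannot do raises manip.IKError and nothing moves.
- manip.sign_off(): hands the job in, once; it reports no verdict.
Readings, each from a call of its own:
- manip.get_time(): time.
- manip.get_joint_positions(): joint angles.
- manip.get_joint_vel(): joint speeds.
- manip.get_tau(): joint torques, N m.
- manip.get_position(): TCP position.
- manip.get_ee_rot(): TCP orientation.
- manip.get_contact_force(): force on the tool from outside, world axes, zero at the start.
- manip.get_torque(): the same for the moment, N m.
- manip.get_width(): finger opening in m.
Only numpy, scipy, OpenCV 4.12 (cv2) and the standard library are available. Lean on these libraries where they do the work, as an engineer would, in place of code of your own. Each camera call takes 0.05 s, during which the arm holds its last target.

### The job

Hang the lift-off splash door back on the tray tower: take the taller red leaf with the two hinge knuckles out of the drying rack, lower both knuckles together all the way down onto the two upright pins of the tower's post, and let go so that it hangs upright. Leave the short plain leaf without knuckles standing in the rack.

Things in the scene. Friction and masses are not known exactly. Their poses are not given: they have to be found in the camera images.
- door (a point): Centre of the grip tab on the splash door, the taller loose red leaf upright in a rack slot. x across thickness, y along width, z up. Tab: 14 mm thick (x), 36 wide (y), 30 high, over the centre of mass; pinch it from above across x. Past the leaf's -y edge stick out two ring knuckles, 30 mm outside, 20 bore, 20 high, on one upright axis at y = -82 mm, x = 0; undersides 45 and 145 mm below this point
- panel (a point): Centre of the same tab on the other red leaf, in the next slot 80 mm away: no knuckles, only 80 mm high, stays; its tab's top is 118 mm above the ledge, so carry the door clear over it. Door leaf (160 g): 10 mm thick, 120 wide (y -54 to +66 mm from point door), 150 high, its foot 165 mm below point door. The fixed white rack's slots hold the lowest 40 mm with about 1 mm play each side
- pin_up (a point): Foot of the upper fixed steel pin, on its axis, where the knuckle's underside rests on the bracket. Pin: 24 mm high, 14 diameter, its upper 16 mm tapering to a 4 mm tip. The bracket (10 mm thick, 30 mm round end) juts along +y of this frame from a post 33 mm behind (150 mm high) beside the tower of three red trays (160 x 200 x 148 mm) at -y
- pin_low (a point): Foot of the lower pin, same pin and bracket and axes, 100 mm straight below the upper (35 mm above the ledge). Free room is on the +y side: bring the door in level from there, knuckles leading, its y along this y, the undersides above the pin tips and the lower knuckle under the upper bracket, then lower it 24 mm or more. Once hung it swings freely

How it is judged:
By the outcome, as a careful person would: the job done as asked, in the order asked, and still so for the second after the job is handed in, with the robot touching nothing.
It also fails if it takes over 40 s, if anything falls off the work surface, if the arm or the gripper's body presses on something with over 40 N, if the wrist force passes 120 N, or if a joint passes its speed limit or range.

## Working session

There is one attempt and no reset: what is moved stays moved. The work goes in short steps, each a Python script; the robot and the scene stay as the last script left them, time stands still between calls to the robot, and variables do not carry over. Pictures are saved under pics/ and viewed, and the job is handed in when it is done.

```bash
mkdir -p pics; ls; python3 - <<'E'
from rig import manip
import cv2,numpy as np,pickle
d={}
for n in ["scene","side","wrist"]:
    if n=="wrist": p=manip.get_position(),manip.get_ee_rot()
    c=manip.camera(n); d[n]=c
    cv2.imwrite(f"pics/{n}0.png",c["image"][:,:,::-1])
    print(n,{k:np.round(v,4).tolist() for k,v in c.items() if k!="image"})
d["wp"]=p
print(p,manip.get_time())
pickle.dump(d,open("d0.pkl","wb"))
E
```

```text
pics
scene {'fx': 530.4923, 'fy': 530.4923, 'cx': 287.059, 'cy': 206.2154, 'k1': -0.0484, 'cam_to_world': [[-0.4714, 0.6202, -0.6271, 1.0514], [0.8819, 0.3375, -0.3292, 0.3454], [0.0074, -0.7082, -0.706, 0.7315], [0.0, 0.0, 0.0, 1.0]]}
side {'fx': 538.3337, 'fy': 538.3337, 'cx': 274.3436, 'cy': 218.6778, 'k1': -0.1769, 'cam_to_world': [[0.8624, -0.3857, 0.3279, 0.2594], [-0.5061, -0.6691, 0.5442, -0.4277], [0.0095, -0.6352, -0.7723, 0.8506], [0.0, 0.0, 0.0, 1.0]]}
wrist {'fx': 308.5296, 'fy': 308.5296, 'cx': 282.8024, 'cy': 216.5224, 'k1': 0.0208, 'mount': [[-0.0006, -0.2904, 0.9569, -0.1204], [1.0, -0.0008, 0.0004, -0.0004], [0.0007, 0.9569, 0.2904, -0.0739], [0.0, 0.0, 0.0, 1.0]]}
(array([6.24526821e-01, 5.01498962e-05, 2.52631551e-01]), array([ 1.20856078,  1.21022031, -1.21019179])) 0.15
```

View pics/scene0.png

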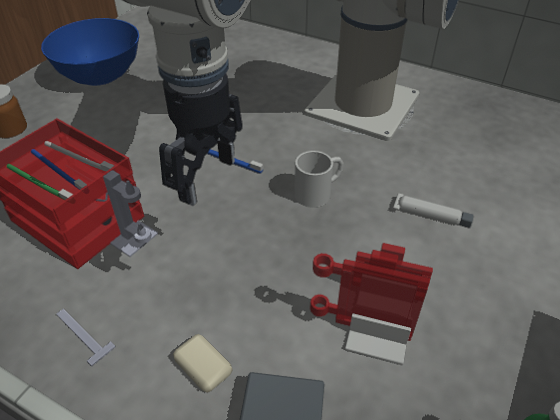

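View pics/side0.png

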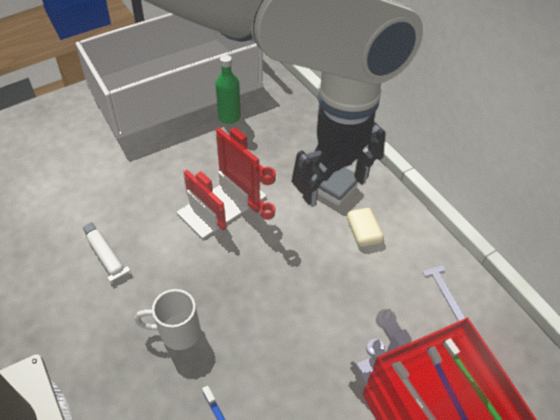

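View pics/wrist0.png

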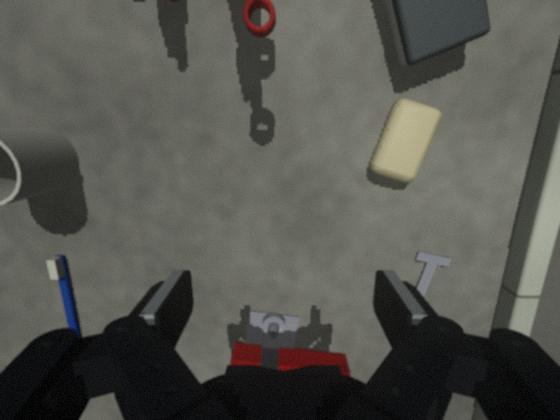

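```bash
cat > h.py <<'E'
import numpy as np,cv2,pickle
from scipy.spatial.transform import Rotation as R
def ray(c,uv,T=None):
    T=c["cam_to_world"] if T is None else T
    x=np.array([(uv[0]-c["cx"])/c["fx"],(uv[1]-c["cy"])/c["fy"]])
    y=x.copy()
    for _ in range(20): y=x/(1+c["k1"]*(y@y))
    d=T[:3,:3]@np.array([y[0],y[1],1.]); return T[:3,3].copy(),d/np.linalg.norm(d)
def plane(c,uv,z,T=None):
    o,d=ray(c,uv,T); return o+d*(z-o[2])/d[2]
def tri(*rs):
    A=np.zeros((3,3));b=np.zeros(3)
    for o,d in rs:
        P=np.eye(3)-np.outer(d,d);A+=P;b+=P@o
    p=np.linalg.solve(A,b)
    return p,[round(1e3*np.linalg.norm((np.eye(3)-np.outer(d,d))@(p-o)),1) for o,d in rs]
def proj(c,p,T=None):
    T=c["cam_to_world"] if T is None else T
    q=T[:3,:3].T@(np.asarray(p)-T[:3,3]); s=q[:2]/q[2]; s=s*(1+c["k1"]*(s@s))
    return np.array([s[0]*c["fx"]+c["cx"],s[1]*c["fy"]+c["cy"]])
def wT(c,p):
    M=np.eye(4);M[:3,:3]=R.from_rotvec(p[1]).as_matrix();M[:3,3]=p[0];return M@c["mount"]
def crop(im,x0,y0,x1,y1,s,fn):
    cv2.imwrite(fn,cv2.resize(im[y0:y1,x0:x1,::-1],None,fx=s,fy=s,interpolation=cv2.INTER_CUBIC))
E
python3 - <<'E'
from h import *
d=pickle.load(open("d0.pkl","rb"))
a=d["scene"]["image"];b=d["side"]["image"]
crop(a,290,225,450,375,4,"pics/c1.png")
crop(a,80,150,180,270,5,"pics/c2.png")
crop(b,160,110,310,260,4,"pics/c3.png")
crop(b,340,300,480,420,5,"pics/c4.png")
w=d["wrist"]; T=wT(w,d["wp"])
print(plane(w,(260,130),0,T),plane(w,(273,325),0.1,T))
s=d["scene"];e=d["side"]
print(tri(ray(s,(392,252)),ray(e,(238,135))))
E
```

```text
[0.59747375 0.06589254 0.        ] [ 0.61381114 -0.12588871  0.1       ]
(array([0.58210239, 0.25256369, 0.18613544]), [np.float64(5.9), np.float64(5.9)])
```

View pics/c1.png

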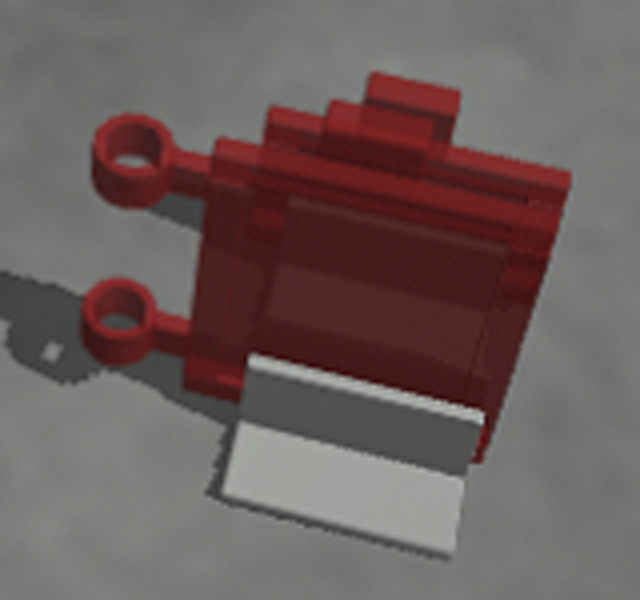

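View pics/c2.png

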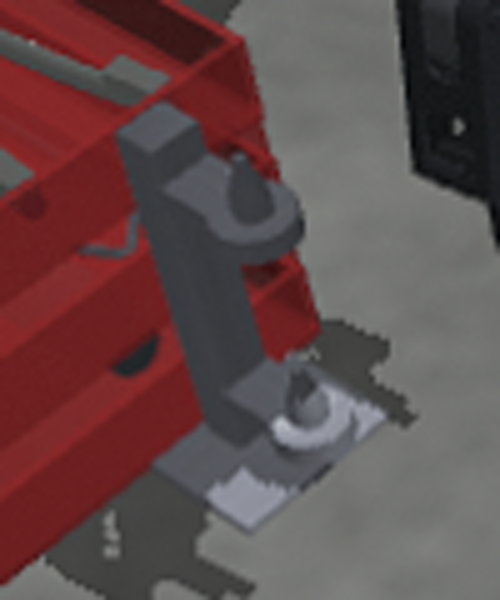

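View pics/c3.png

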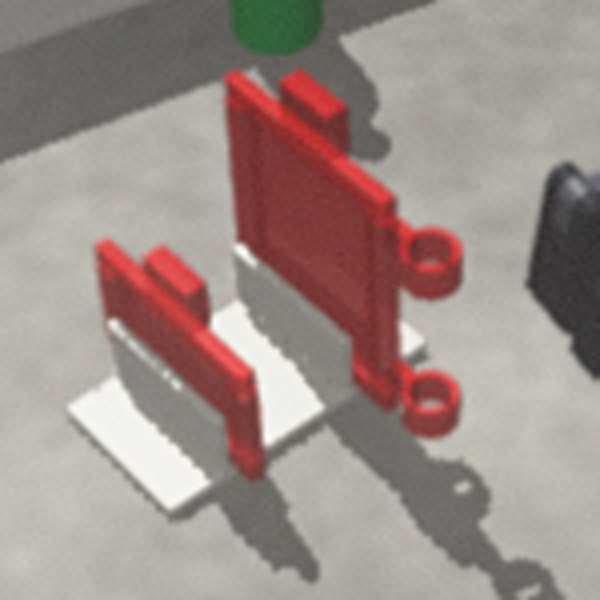

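View pics/c4.png

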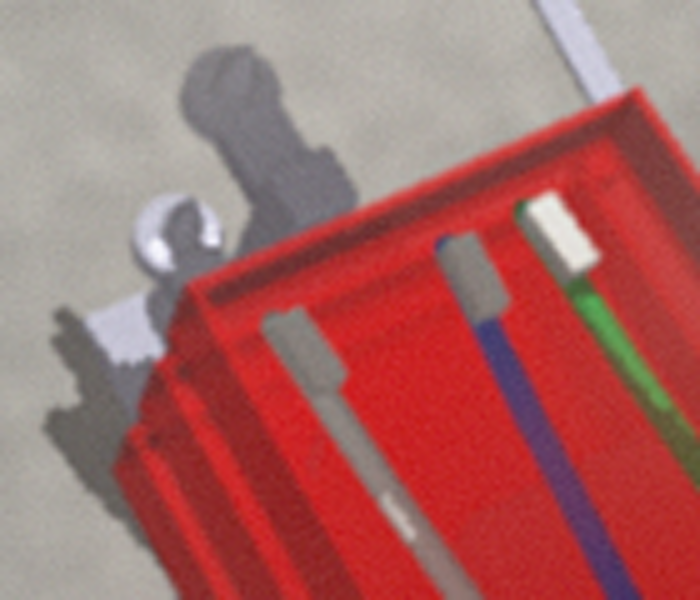

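```bash
python3 - <<'E'
from h import *
d=pickle.load(open("d0.pkl","rb"))
s=d["scene"];e=d["side"]
f=lambda c,x,y,o,k:(o[0]+(x+.5)/k-.5,o[1]+(y+.5)/k-.5)
A=lambda x,y:ray(s,f(s,x,y,(290,225),4))
B=lambda x,y:ray(e,f(e,x,y,(160,110),4))
def t(n,a,b):
    p,r=tri(A(*a),B(*b));print(n,p.round(4),r)
t("kup",(132,142),(434,250))
t("klo",(119,308),(431,392))
t("leaf -y top",(217,140),(390,208)) 
t("leaf +y top",(562,215),(230,75))
A2=lambda x,y:ray(s,f(s,x,y,(80,150),5))
B2=lambda x,y:ray(e,f(e,x,y,(340,300),5))
def t(n,a,b):
    p,r=tri(A2(*a),B2(*b));print(n,p.round(4),r)
t("pinup tip",(239,157),(228,50))
t("pinlo tip",(296,362),(183,208))
for n,im,x0,y0,x1,y1 in(("e1",s["image"],340,235,440,290),("e2",e["image"],205,120,275,190)):
    i=im[y0:y1,x0:x1].astype(float); i=np.clip(i*2.2,0,255).astype(np.uint8)
    cv2.imwrite(f"pics/{n}.png",cv2.resize(i[:,:,::-1],None,fx=8,fy=8,interpolation=cv2.INTER_CUBIC))
E
```

```text
kup [0.6038 0.1683 0.1473] [np.float64(0.1), np.float64(0.1)]
klo [0.6035 0.1694 0.0465] [np.float64(0.7), np.float64(0.7)]
leaf -y top [0.5955 0.196  0.1551] [np.float64(0.8), np.float64(0.8)]
leaf +y top [0.572  0.3133 0.1577] [np.float64(0.7), np.float64(0.7)]
pinup tip [ 0.6108 -0.1739  0.1563] [np.float64(3.3), np.float64(3.3)]
pinlo tip [ 0.6102 -0.1765  0.0579] [np.float64(1.8), np.float64(1.8)]
```

View pics/e1.png

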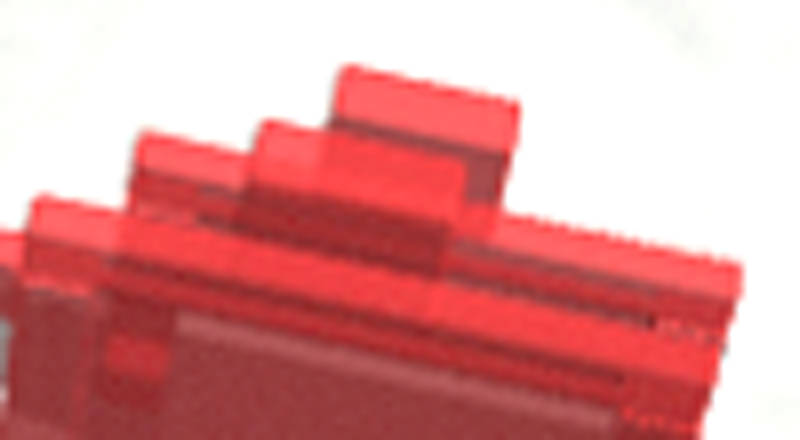

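View pics/e2.png

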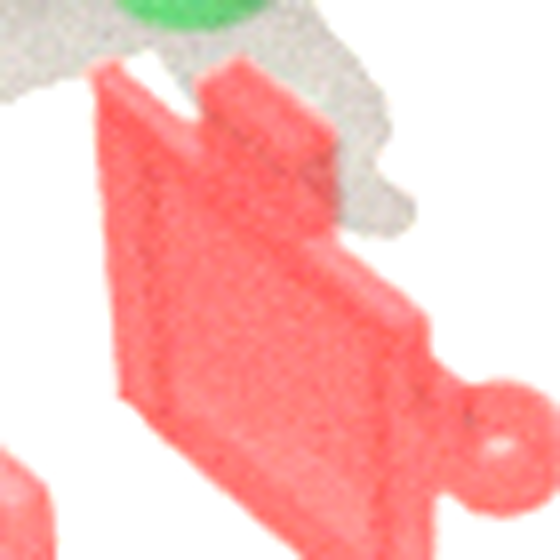

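```bash
cat > v.py <<'E'
from rig import manip
from h import *
def look(pos,name):
    manip.servo_line(pos,rate=0.3); manip.hold(0.15)
    p=manip.get_position(),manip.get_ee_rot()
    c=manip.camera("wrist"); c["T"]=wT(c,p); pickle.dump(c,open(name+".pkl","wb"))
    cv2.imwrite(f"pics/{name}.png",c["image"][:,:,::-1]); return c
E
python3 - <<'E'
from v import *
print(R.from_rotvec(manip.get_ee_rot()).as_matrix().round(3))
look((0.615,-0.08,0.28),"wp1")
look((0.60,0.28,0.33),"wd1")
print(manip.get_time(),manip.get_position())
E
```

```text
[[-0.001  1.     0.   ]
 [ 0.     0.    -1.   ]
 [-1.    -0.001 -0.   ]]
2.35 [0.60021318 0.27877479 0.32992455]
```

View pics/wp1.png

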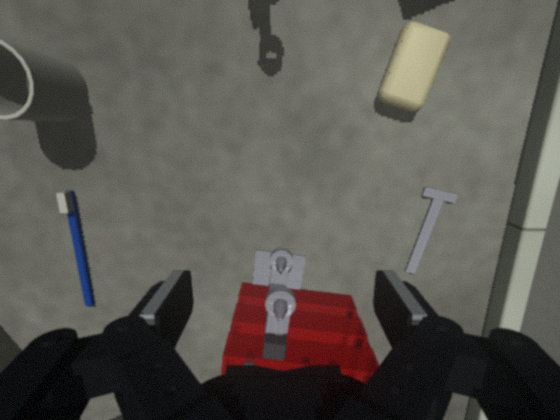

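View pics/wd1.png

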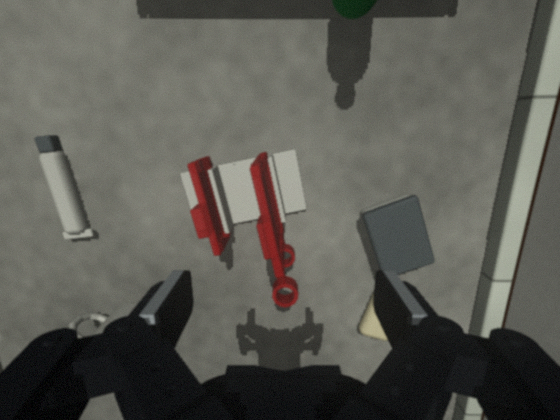

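```bash
python3 - <<'E'
from h import *
a=pickle.load(open("wp1.pkl","rb"));b=pickle.load(open("wd1.pkl","rb"))
g=lambda im,k:np.clip(im.astype(float)*k,0,255).astype(np.uint8)
crop(g(a["image"],1.3),220,240,360,370,5,"pics/f1.png")
crop(g(b["image"],1.5),235,145,325,315,4,"pics/f2.png")
E
```

```text
(no output)
```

View pics/f1.png

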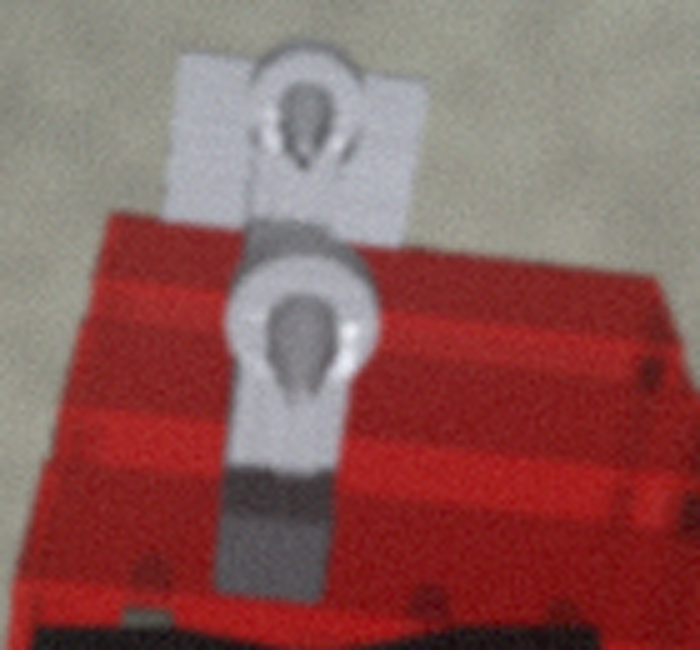

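View pics/f2.png

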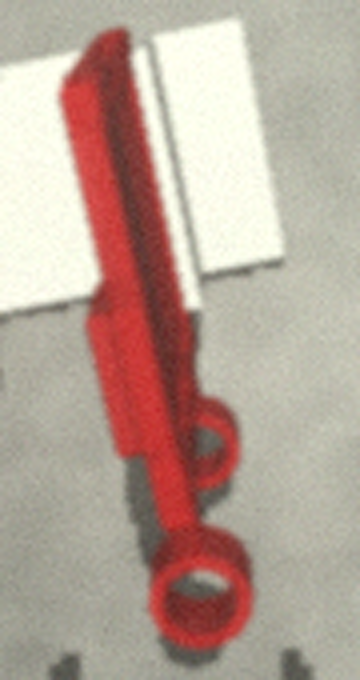

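```bash
python3 - <<'E'
from h import *
a=pickle.load(open("wp1.pkl","rb"));b=pickle.load(open("wd1.pkl","rb"))
d=pickle.load(open("d0.pkl","rb"));s=d["scene"];e=d["side"]
f=lambda x,y,o,k:(o[0]+(x+.5)/k-.5,o[1]+(y+.5)/k-.5)
P=lambda x,y,z:plane(a,f(x,y,(220,240),5),z,a["T"]).round(4)
print("disc up",P(303,328,.135),P(225,328,.135),P(380,328,.135),P(303,252,.135))
print("tip up",P(300,398,.159)); 
print("disc lo",P(307,100,.035),P(250,100,.035),P(365,100,.035),P(307,42,.035));print("tip lo",P(304,163,.059))
l=P(180,52,.003);r=P(428,80,.003);print("plate yaw",np.degrees(np.arctan2(*(r-l)[[1,0]])))
l=P(165,220,.003);r=P(180,52,.003);print("plate yaw2",-np.degrees(np.arctan2(*(r-l)[:2])),)
l=P(214,590,.15);r=P(322,602,.15);print("post",l,r,np.degrees(np.arctan2(*(r-l)[[1,0]])))
l=P(214,590,.15);r=P(227,490,.15);print("post",l,r,-np.degrees(np.arctan2(*(r-l)[:2])))
l=P(332,465,.135);r=P(350,375,.135);print("br R",-np.degrees(np.arctan2(*(r-l)[:2])))
l=P(227,465,.135);r=P(235,370,.135);print("br L",-np.degrees(np.arctan2(*(r-l)[:2])))
l=P(20,585,.148);r=P(0,0,0)
# scene projections of disc up for check
A2=lambda x,y,z:plane(s,f(x,y,(80,150),5),z).round(4)
B2=lambda x,y,z:plane(e,f(x,y,(340,300),5),z).round(4)
print("scene disc up",A2(254,205,.135),"tip",A2(239,155,.159),"lo disc",A2(313,410,.035),"tip",A2(296,360,.059))
print("side disc up",B2(229,92,.135))
Q=lambda x,y,z:plane(b,f(x,y,(235,145),4),z,b["T"]).round(4)
print("kup",Q(201,598,.1465)); print("klo",Q(205,445,.0465))
l=Q(66,92,.156);r=Q(110,30,.156)
print("leaf/tab");
m=Q(95,330,.186);n=Q(125,455,.186);print(m,n,-np.degrees(np.arctan2(*(m-n)[:2])))
l=Q(64,90,.156);r=Q(100,280,.156);print(l,r,-np.degrees(np.arctan2(*(l-r)[:2])))
l=Q(205,270,.003);r=Q(282,258,.003);print("rack",l,r,np.degrees(np.arctan2(*(r-l)[[1,0]])))
l=Q(282,258,.003);r=Q(240,20,.003);print("rack",l,r,-np.degrees(np.arctan2(*(r-l)[:2])))
E
```

```text
disc up [ 0.6117 -0.1764  0.135 ] [ 0.5964 -0.1764  0.135 ] [ 0.6268 -0.1764  0.135 ] [ 0.6117 -0.1597  0.135 ]
tip up [ 0.6113 -0.1753  0.159 ]
disc lo [ 0.6118 -0.1739  0.035 ] [ 0.5971 -0.1739  0.035 ] [ 0.6268 -0.1739  0.035 ] [ 0.6119 -0.1578  0.035 ]
tip lo [ 0.6113 -0.1795  0.059 ]
plate yaw -7.0227938355732125
plate yaw2 -6.123254618661483
post [ 0.5943 -0.225   0.15  ] [ 0.6154 -0.2279  0.15  ] -7.8257451664089
post [ 0.5943 -0.225   0.15  ] [ 0.5972 -0.202   0.15  ] -7.186328021072134
br R -9.506771989265541
br L -4.936024110083735
scene disc up [ 0.6126 -0.176   0.135 ] tip [ 0.6142 -0.1747  0.159 ] lo disc [ 0.6121 -0.1753  0.035 ] tip [ 0.6114 -0.1777  0.059 ]
side disc up [ 0.6104 -0.1757  0.135 ]
kup [0.6019 0.17   0.1465]
klo [0.604  0.1714 0.0465]
leaf/tab
[0.5777 0.2623 0.186 ] [0.584  0.2315 0.186 ] 11.560130794217729
[0.5694 0.3122 0.156 ] [0.5768 0.2652 0.156 ] 8.947584754815585
rack [0.6044 0.2236 0.003 ] [0.6334 0.2282 0.003 ] 9.013204355642742
rack [0.6334 0.2282 0.003 ] [0.6168 0.3159 0.003 ] 10.718237043143944
```

```bash
cat >> v.py <<'E'
def ori(deg):
    p=np.radians(deg);c,s=np.cos(p),np.sin(p)
    return R.from_matrix(np.array([[0,c,s],[0,s,-c],[-1,0,0]])).as_rotvec()
def shots(tag,names=("scene","side")):
    o={}
    for n in names:
        o[n]=manip.camera(n); cv2.imwrite(f"pics/{tag}_{n}.png",o[n]["image"][:,:,::-1])
    pickle.dump(o,open(tag+".pkl","wb")); return o
def st(m=""):
    print(m,round(manip.get_time(),2),np.round(manip.get_position(),4),"F",np.round(manip.get_contact_force(),2),"M",np.round(manip.get_torque(),2),"w",round(manip.get_width(),4))
E
python3 - <<'E'
from v import *
o=ori(10.5)
manip.move_to((.588,.2506,.25),o); st("above")
manip.servo_line((.588,.2506,.1795),o,rate=.12); st("down")
manip.command_gripper(0.0,50); st("grip")
manip.hold(.1)
shots("g")
E
```

```text
above 2.78 [0.5884 0.2502 0.2502] F [ 0.51 -0.07  0.42] M [ 0.   -0.    0.01] w 0.0855
down 3.52 [0.5888 0.2511 0.1805] F [-0.57  0.13  0.51] M [0.06 0.05 0.03] w 0.0853
grip 4.17 [0.5876 0.2506 0.1798] F [-3.3  -0.67  5.68] M [-0.1   0.78  0.17] w 0.0132
```

View pics/g_side.png

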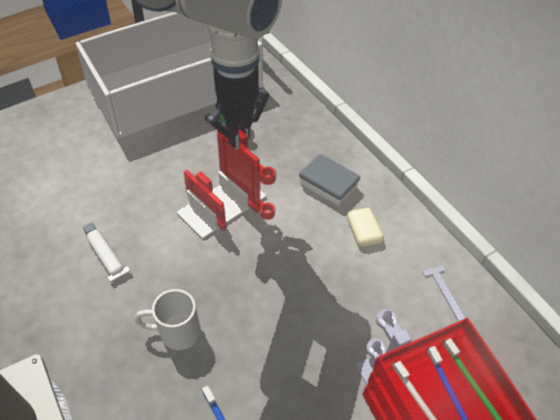

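View pics/g_scene.png

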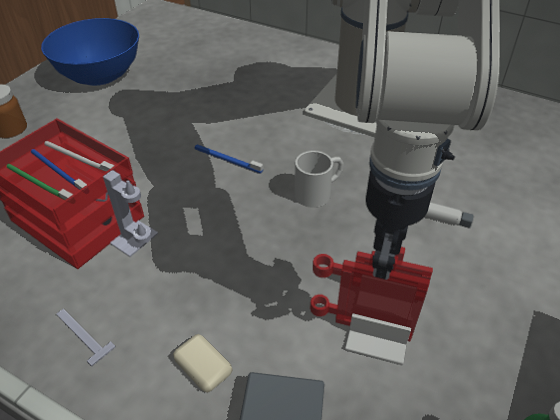

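Side and scene views show both fingers on the tall door's tab (side ≈(236,137), scene ≈(387,258)), with a width of 13 mm. Now I'll lift it and carry it to the pre-approach position.

```bash
cat >> v.py <<'E'
PIN=np.array([.6118,-.1758]);PY=-7.0
def ax(deg): p=np.radians(deg); return np.array([-np.sin(p),np.cos(p)])
E
python3 - <<'E'
from v import *
x,y,z=manip.get_position()
manip.servo_line((x,y,.24),ori(10.5),rate=.1); st("lift1")
manip.servo_line((x,y,.32),ori(10.5),rate=.2); st("lift2")
q=PIN+ax(PY)*(.082+.075)
manip.servo_line((q[0],q[1],.32),ori(PY),rate=.2); st("carry")
manip.servo_line((q[0],q[1],.222+.008),ori(PY),rate=.15); manip.hold(.4);st("pre")
shots("p")
E
```

```text
lift1 5.12 [0.5874 0.2504 0.2396] F [ 0.69 -0.59 -1.97] M [0.01 0.05 0.01] w 0.0133
lift2 5.67 [0.5871 0.2503 0.3188] F [ 0.35  0.75 -2.21] M [ 0.02  0.04 -0.01] w 0.0135
carry 7.19 [ 0.6308 -0.0191  0.3199] F [-0.37  0.4  -1.88] M [-0.01  0.05  0.07] w 0.0133
pre 8.34 [ 0.6311 -0.02    0.2305] F [ 0.1  -0.03 -1.28] M [0.03 0.04 0.05] w 0.0132
```

View pics/p_side.png

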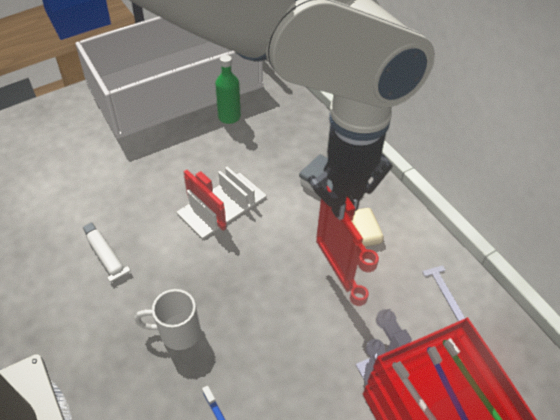

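View pics/p_scene.png

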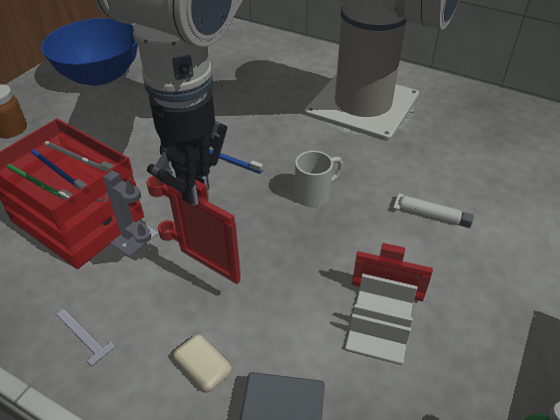

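```bash
python3 - <<'E'
from h import *
o=pickle.load(open("p.pkl","rb"))
g=lambda im,k:np.clip(im.astype(float)*k,0,255).astype(np.uint8)
crop(g(o["scene"]["image"],1.8),90,160,250,290,5,"pics/h1.png")
crop(g(o["side"]["image"],1.3),310,190,430,310,5,"pics/h2.png")
E
```

```text
(no output)
```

View pics/h1.png

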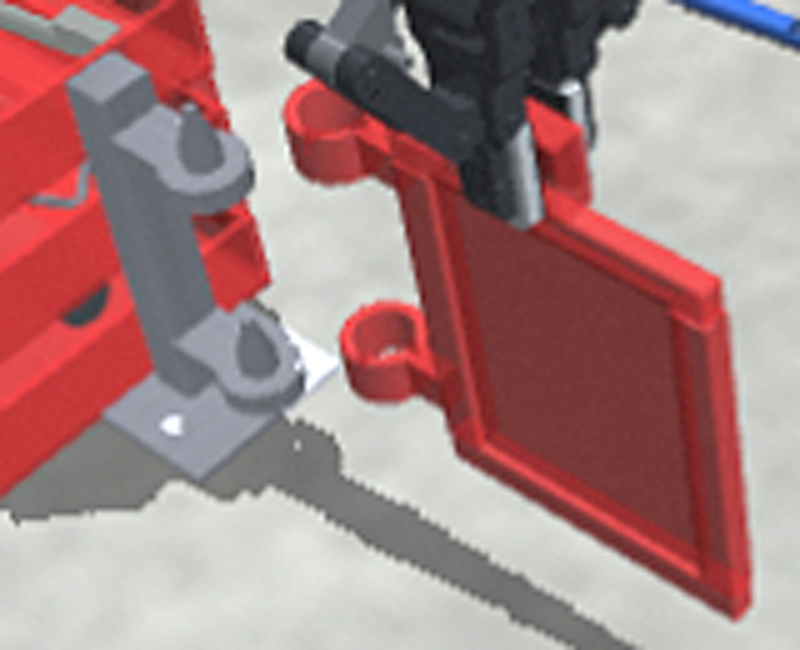

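View pics/h2.png

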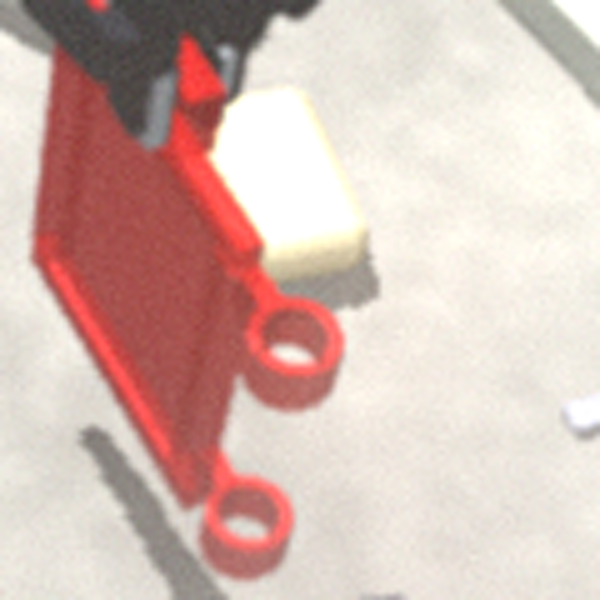

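```bash
python3 - <<'E'
from h import *
o=pickle.load(open("p.pkl","rb"));s=o["scene"];e=o["side"]
f=lambda x,y,o,k:(o[0]+(x+.5)/k-.5,o[1]+(y+.5)/k-.5)
for n,a,b,z in(("up",(331,116),(294,340),.197),("lo",(384,337),(248,517),.097)):
    ua=f(*a,(90,160),5);ub=f(*b,(310,190),5)
    print(n,tri(ray(s,ua),ray(e,ub)),plane(s,ua,z),plane(e,ub,z))
from v import *
print("expected",PIN+ax(PY)*.075)
E
```

```text
up (array([ 0.62325474, -0.10149388,  0.19359565]), [np.float64(1.1), np.float64(1.1)]) [ 0.62669618 -0.09946755  0.197     ] [ 0.62058669 -0.10243048  0.197     ]
lo (array([ 0.6218742 , -0.1019712 ,  0.09432689]), [np.float64(0.8), np.float64(0.8)]) [ 0.62420341 -0.10066037  0.097     ] [ 0.6200399  -0.10258113  0.097     ]
expected [ 0.6209402  -0.10135904]
```

```bash
python3 - <<'E'
from v import *
q=PIN+ax(PY)*.082+np.array([-.001,.0005])
manip.servo_line((q[0],q[1],.230),ori(PY),rate=.06); manip.hold(.4);st("over")
o=shots("q")
g=lambda im,k:np.clip(im.astype(float)*k,0,255).astype(np.uint8)
crop(g(o["scene"]["image"],1.8),80,130,220,250,5,"pics/i1.png")
crop(g(o["side"]["image"],1.3),340,240,460,360,5,"pics/i2.png")
E
```

```text
over 10.23 [ 0.6208 -0.0938  0.23  ] F [-0.58 -0.76 -0.98] M [-0.    0.06 -0.03] w 0.0132
```

View pics/i1.png

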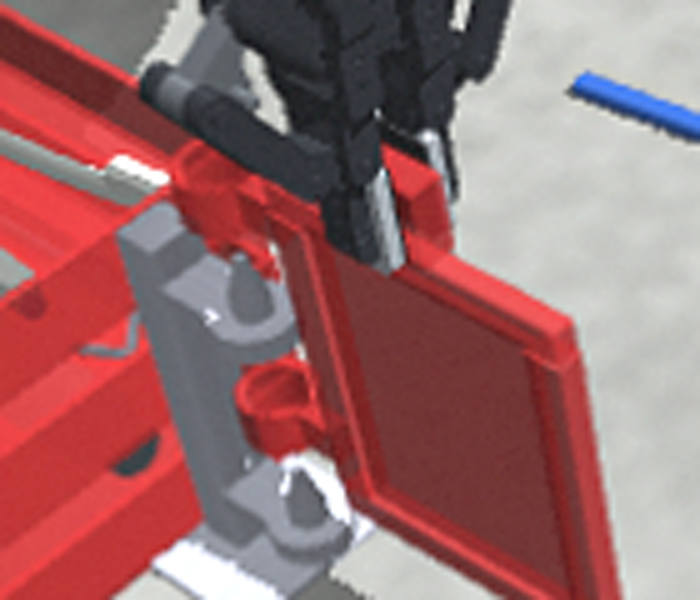

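View pics/i2.png

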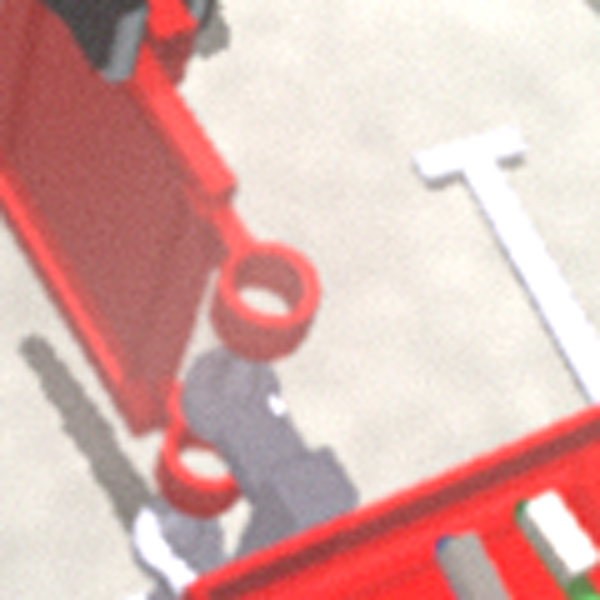

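```bash
python3 - <<'E'
from h import *
o=pickle.load(open("q.pkl","rb"));s=o["scene"];e=o["side"]
f=lambda x,y,o,k:(o[0]+(x+.5)/k-.5,o[1]+(y+.5)/k-.5)
for n,a,b in(("up",(217,179),(267,291)),("lo",(282,397),(203,462))):
    ua=f(*a,(80,130),5);ub=f(*b,(340,240),5)
    print(n,tri(ray(s,ua),ray(e,ub)))
print("disc up tri",tri(ray(s,f(254,205,(80,150),5)),ray(e,f(229,92,(340,300),5))))
E
```

```text
up (array([ 0.61339019, -0.17506192,  0.19043936]), [np.float64(0.8), np.float64(0.8)])
lo (array([ 0.61033893, -0.17627586,  0.09010072]), [np.float64(0.7), np.float64(0.7)])
disc up tri (array([ 0.61142153, -0.17601819,  0.13418811]), [np.float64(0.9), np.float64(0.9)])
```

```bash
python3 - <<'E'
from v import *
q=manip.get_position().copy(); q[0]=.6208;q[1]=-.0945
for z in (.216,.208,.202,.198,.195,.193,.191,.189,.187):
    manip.servo_line((q[0],q[1],z),ori(PY),rate=.05); manip.hold(.05); st(z)
    F=manip.get_contact_force(); 
    if F[2]>6 or np.hypot(F[0],F[1])>8: break
o=shots("r")
g=lambda im,k:np.clip(im.astype(float)*k,0,255).astype(np.uint8)
crop(g(o["scene"]["image"],1.8),80,130,220,250,5,"pics/j1.png")
crop(g(o["side"]["image"],1.3),340,240,460,360,5,"pics/j2.png")
E
```

```text
0.216 10.82 [ 0.6208 -0.0945  0.2157] F [-0.4   1.35 -1.75] M [-0.04  0.02 -0.02] w 0.0127
0.208 11.18 [ 0.6207 -0.0945  0.2078] F [-0.88  0.45 -0.42] M [-0.03 -0.05  0.01] w 0.0135
0.202 11.49 [ 0.6207 -0.0945  0.2018] F [ 0.22  0.38 -1.14] M [ 0.02 -0.06 -0.02] w 0.0133
0.198 11.79 [ 0.6207 -0.0945  0.1979] F [-0.12  0.35 -0.56] M [-0.03 -0.02 -0.02] w 0.0137
0.195 12.09 [ 0.6207 -0.0945  0.1949] F [-0.01  1.26 -1.97] M [0.06 0.01 0.01] w 0.0134
0.193 12.39 [ 0.6207 -0.0945  0.1929] F [ 0.32 -0.28 -1.57] M [-0.01  0.04  0.03] w 0.0132
0.191 12.69 [ 0.6208 -0.0945  0.1909] F [-0.09  0.98 -1.53] M [ 0.03  0.01 -0.  ] w 0.0134
0.189 12.99 [ 0.6208 -0.0945  0.1889] F [-0.15 -0.22 -0.94] M [0.02 0.01 0.04] w 0.0136
0.187 13.29 [ 0.6208 -0.0945  0.1869] F [ 0.69 -0.26 -1.2 ] M [-0.02 -0.01  0.  ] w 0.0136
```

View pics/j1.png

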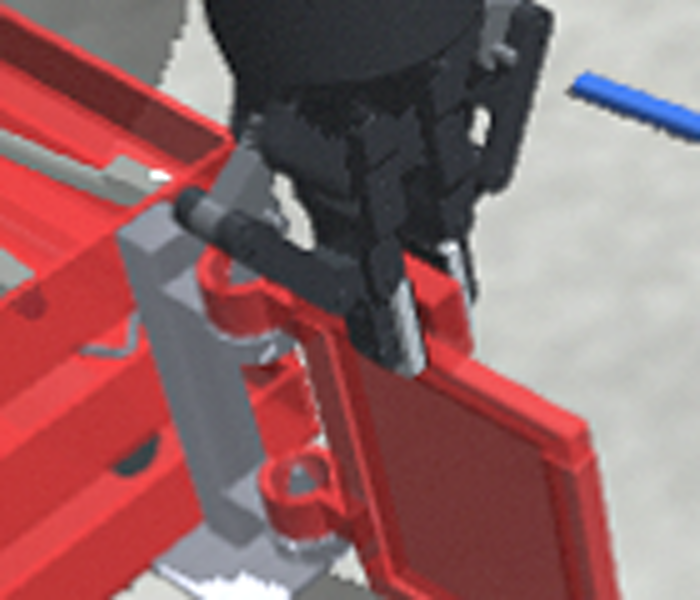

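View pics/j2.png

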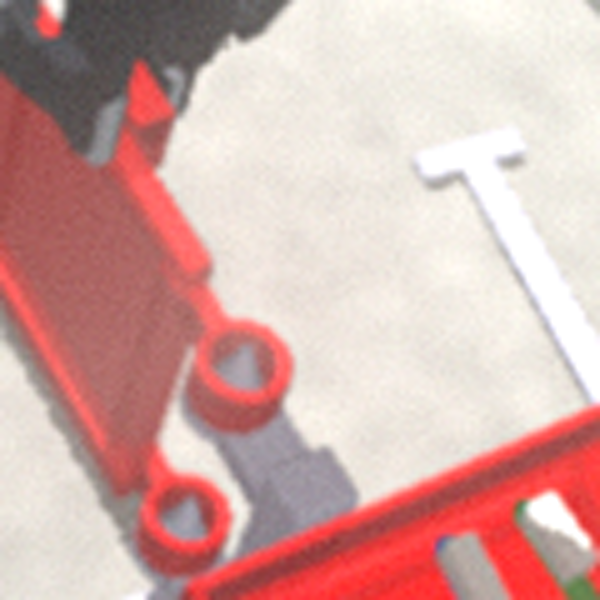

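Both knuckles are threaded: pin tops show inside both bores, and there is no contact force. I'll keep lowering until they seat.

```bash
python3 - <<'E'
from v import *
q=np.array([.6208,-.0945])
for z in np.arange(.186,.178,-.001):
    manip.servo_line((q[0],q[1],z),ori(PY),rate=.02); manip.hold(.1); st(z.round(4))
    F=np.mean([manip.get_contact_force() for _ in range(3)],0)
    if F[2]>3 or np.hypot(F[0],F[1])>8: break
shots("s")
E
```

```text
0.186 13.74 [ 0.6211 -0.0945  0.1864] F [-0.22  1.08  4.15] M [-0.1   0.23 -0.04] w 0.0134
```

```bash
python3 - <<'E'
from v import *
p=manip.get_position()
manip.command_gripper(0.045); manip.hold(.3); st("open")
manip.servo_line((p[0],p[1],.26),ori(PY),rate=.08); st("up")
manip.servo_line((p[0],p[1]+.1,.36),ori(PY),rate=.2); manip.hold(.5); st("away")
o=shots("t")
g=lambda im,k:np.clip(im.astype(float)*k,0,255).astype(np.uint8)
crop(g(o["scene"]["image"],1.8),80,130,240,270,5,"pics/k1.png")
crop(g(o["side"]["image"],1.3),300,220,440,360,4,"pics/k2.png")
manip.hold(.8); o=shots("u")
a=pickle.load(open("t.pkl","rb"))
for n in o: print(n,cv2.absdiff(a[n]["image"],o[n]["image"]).max(2)[130:360].astype(float).__gt__(60).sum())
E
```

```text
open 14.55 [ 0.6208 -0.0945  0.186 ] F [-0.02 -1.1  -0.08] M [-0.06 -0.    0.04] w 0.0452
up 15.62 [ 0.6207 -0.0944  0.2594] F [-0.28  0.13 -0.01] M [ 0.02 -0.05 -0.01] w 0.045
away 16.98 [0.6211 0.0053 0.3598] F [ 0.57  0.3  -0.33] M [0.   0.06 0.04] w 0.0447
scene 0
side 0
```

View pics/k1.png

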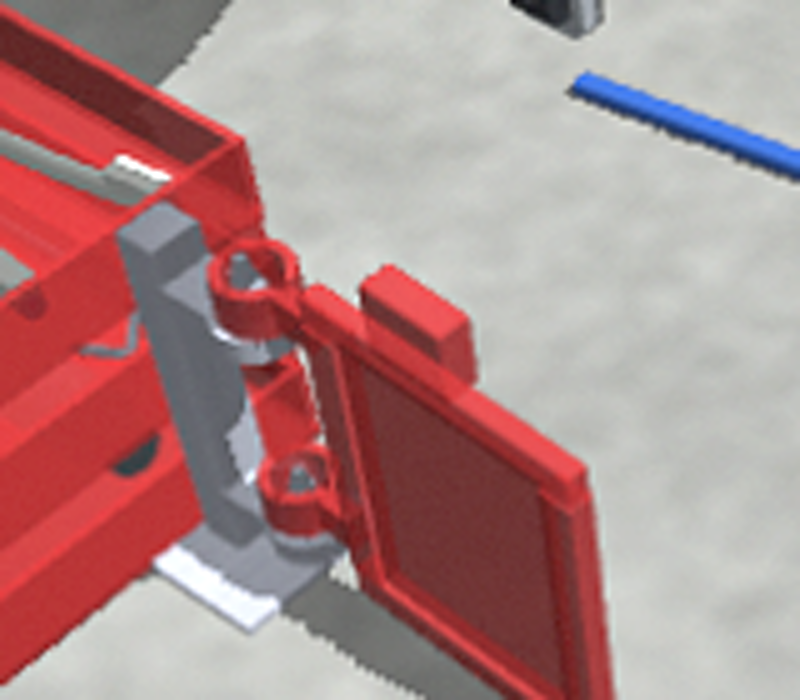

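View pics/k2.png

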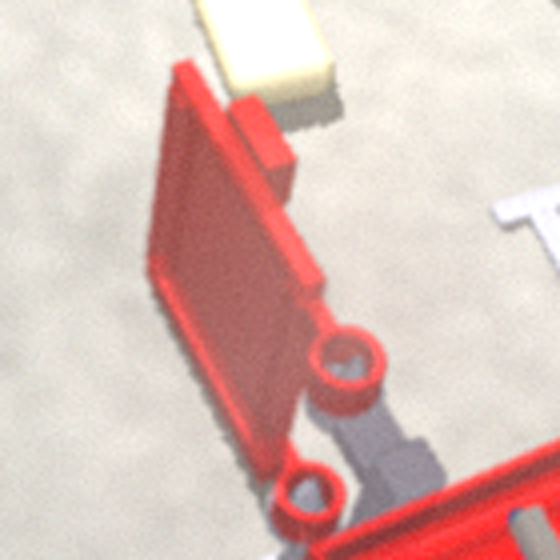

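View pics/u_scene.png

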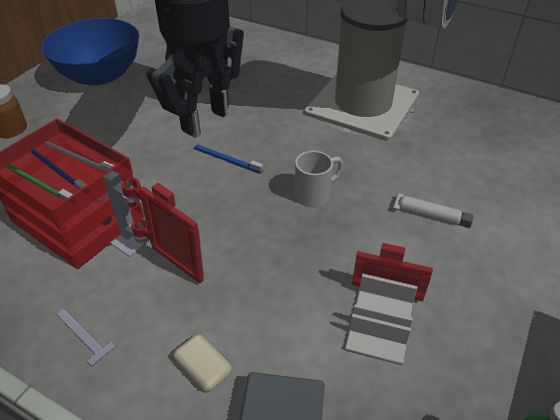

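```bash
python3 - <<'E'
from h import *
o=pickle.load(open("t.pkl","rb"));s=o["scene"];e=o["side"]
f=lambda x,y,o,k:(o[0]+(x+.5)/k-.5,o[1]+(y+.5)/k-.5)
for n,a,b in(("up",(254,274),(347,361)),("lo",(299,479),(310,496))):
    print(n,tri(ray(s,f(*a,(80,130),5)),ray(e,f(*b,(300,220),4))))
E
```

```text
up (array([ 0.61258441, -0.17131332,  0.15095747]), [np.float64(0.5), np.float64(0.5)])
lo (array([ 0.61164015, -0.17752769,  0.04972579]), [np.float64(0.7), np.float64(0.7)])
```

```bash
python3 -c "
from rig import manip
print(manip.get_time()); manip.sign_off()"
```

```text
17.9833
the job is handed in; nothing more can be done
```

The splash door is hanging on the tower's post with both knuckles down on their pins. I handed the job in at 18.0 s of the 40 s allowed.

I gripped the tall leaf by its tab, lifted it out of the rack and carried it clear. I brought it in level from the free side and lowered it. There was no contact force until it seated with about 4 N upward, then I let go and backed away.

**Last checks:**
- **Hanging:** pin tips show inside both bores, and the door stayed still over the 0.8 s between two pictures. The gripper was well clear of it.
- **Panel:** the short plain leaf is still standing in its rack slot.
- **Disagreements:** the ring tops measured at heights of 0.151 and 0.050 m, against about 0.155 and 0.055 m expected. Before lowering, the cameras also read about 4–7 mm below the commanded height, so I took this as measurement error. The upper ring read about 6 mm further out along y than the lower one. I took this as a slight sag from the bore play plus measurement error, and did not measure it more closely.

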